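Finish the plate pack of a small clutch

TASK

Carry on the plate pack of the half-assembled clutch: first fit the friction disc over the splined hub, finding by feel where its inner teeth mesh, until it lies flat and fully home; then the steel separator plate on top of it, with both tabs down in the slots between the drum prongs, fully home, and let go. Do it gently, never forcing a part that has not meshed, and leave the spanner, hex key, brush and tin where they lie.

Things in the scene. Friction and masses are not known exactly. Their poses are not given: they have to be found in the camera images.
- clutch: Small half-assembled clutch, fixed to the bench by an aluminium plate 150 x 104 x 8 mm (long along x). Origin: on the clutch axis at bench height; z up. Drum prongs at its +x and -x sides, sides +y and -y open to the fingers. Already on the hub, bottom up: one friction disc, one separator plate (dia. 66 mm).
- spline_top (a point): On the axis, 60 mm above the bench, where the hub's spline ends: 6 straight teeth 6.4 mm wide, root dia. 26 mm, tip dia. 36 mm, edges of the tops broken 0.5 mm; above it a round nose dia. 25 mm to height 70 mm, tapering to 17 mm at 74.5 mm. The hub can turn, but drags (0.3 N m moves it); it stands at any angle, which is not measured: this point does not turn with it.
- slot_mouth (a point): Top of the slot between the two drum prongs at the clutch's +x side, 43 mm from the axis, 65 mm high; the same at -x. Each slot is 12 mm wide and 10 deep along x (38 to 48 mm from the axis) and runs down past the seats; the prongs are 10 mm wide with rounded tops.
- disc_seat (a point): On the axis, 47 mm above the bench: top of the plate already fitted. The new disc's underside comes to rest here.
- plate_seat (a point): On the axis, 53 mm above the bench: top of the new disc once home. The new plate's underside comes to rest here.
- disc: Friction disc lying flat on the bench: brown grooved lining ring on a steel core, outer dia. 66 mm, 6 mm thick, round outside. Inside, 6 teeth 7 mm wide point inward to dia. 28.4 mm (bore between them 39 mm), with about 1 mm play each side on the spline. Origin: centre of the underside, z up; x runs through the middle of a tooth.
- plate: Steel separator plate lying flat on the bench: plain ring, outer dia. 66 mm, smooth bore 42 mm, 5 mm thick, with two opposite outer tabs 9.6 mm wide that reach 45 mm from the centre. Origin: centre of the underside, z up; the tabs lie along +x and -x. Either way round fits.
- spanner: Open-ended steel spanner lying flat behind the clutch, 194 x 36 x 6 mm; origin under its middle, length along y. Leave alone.
- hex_key: Black hex key lying flat at the front left, 93 x 31 x 6 mm; origin under its middle, long leg along y. Leave alone.
- dust_brush: Dusting brush with a red handle lying at the front right, 182 x 44 x 24 mm; origin under its middle, length along y. Leave alone.
- bush_tin: Round grey tin full of bushes standing at the back right, dia. 74, 54 high; origin at the centre of its base. Leave alone.
Mind the look-alikes: they are no part of the job. What is shaped like the disc but green or yellow is not meant.

How it is judged:
On the way:
1. the friction disc has meshed and lies home on the hub (z of disc in the frame of clutch between 0.0455 and 0.0485 m and horizontal distance between disc and clutch below 0.003 m and angle between disc's own z axis and vertical below 0.06 rad), for 0.2 s.
At the end, for the whole second after the job is handed in: Disc meshed and home on the hub: underside 45.5 to 48.5 mm above the clutch origin, centred within 3 mm, flat within 0.06 rad. Plate home on it: underside 51.5 to 54.5 mm, centred within 4 mm, flat, tabs in the slots (within 0.1 rad). Both at rest (all of step 1 and z of plate in the frame of clutch between 0.0515 and 0.0545 m and horizontal distance between plate and clutch below 0.004 m and angle between plate's own z axis and vertical below 0.06 rad and angle between the x axis of plate and the x axis of clutch, either way round below 0.1 rad and linear speed of each of plate, disc below 0.01 m/s); the robot touches nothing.
It fails at once if the disc is forced against the clutch with more than 60 N (contact force between disc and clutch above 60 N).
It fails at once if the separator plate is forced against the clutch with more than 60 N (contact force between plate and clutch above 60 N).
It fails at once if the spanner, hex key, brush or tin is pushed more than 20 mm from its place (distance of any of spanner, hex_key, dust_brush, bush_tin from where it was at the start of the episode above 0.02 m).
It also fails if it takes over 67 s, if anything falls off the work surface, if the arm or the gripper's body presses on something with over 40 N, if the wrist force passes 120 N, or if a joint passes its speed limit or range.

ROBOT

A 6-joint arm with a two-finger parallel gripper is mounted at the origin on a cart in front of the work surface, level with it; the furniture and walls round the work are solid. World frame = base frame: x ahead of the robot, y to its left, z up, the work surface at z = 0. Lengths are in m, angles in rad, forces in N, time in s.
With the tool pointing down it reaches from about 0.4 to 0.825 m from the base axis. Payload 7 kg.
Tool frame: the origin (TCP) lies midway between the tips of the shut fingers; the grasp point (between the pads) lies 19 mm behind it; z points along the fingers, x is the direction in which the jaws open and shut, and the axes are right-handed (so a half turn about z gives the same grasp; the last joint's range is limited). The gripper opens to 88 mm and grips with 3 to 60 N. Pads are 19 mm wide; open, the fingers measure 130 mm over their backs; the gripper's body (78 mm by 193 mm) begins 47 mm behind the grasp point.
Start: joints at [-1.007, 0.359, 0.012, 0, -1.224, -0.288], TCP at [0.184, -0.649, 0.227] pointing down, gripper open.
Joint ranges: [-3.07, 3.07], [-1.43, 2.12], [-1.02, 1.25], [-3.03, 1.67], [-3.05, -0], [-3.03, 3.03]. Speed limits (rad/s): [2.39, 2.39, 3.01, 3.14, 3.14, 3.14].

INTERFACE

Orientations are given as [roll, pitch, yaw] about the fixed x, y, z axes, in that order (R = Rz(yaw) Ry(pitch) Rx(roll)).
In Python, from station import status, eyes, workorder gives the robot as it stands.
- The arm moves only by the shell command python3 -m jog 'ROWS' [OPENING] [FORCE]. ROWS is JSON, a list of rows, each a list of 6 numbers: the shift along the world's x, y, z in mm, then the turn, a rotation vector about the world's x, y, z in rad. A call has 1 to 12 rows; each row shifts and turns the pose as measured when the row begins; what a row does not reach is not made up. A row lasts 1/10 s, in which the tool goes at most 50 mm and 8.59 degrees, less where a joint would pass 70% of its speed; a pose out of reach is approached as far as the arm can. A call with a gripper value outside its range is refused whole. OPENING is the opening, from 0 (shut) to 1 (fully open), set as the call begins (- or left out, the last holds). The fingers move at their own pace and stop on an object; FORCE is the grip in N (left out, the last holds). Time passes only in rows, so rows that do not move let the fingers close. It gives the time, the measured TCP pose, the force and the opening at its end, in the units of the state.
- status.get_state(): the state, without advancing time (a new reading comes with each control period).
- eyes.grab_frame(name): name is "scene" or "top" or "wrist"; returns the picture (384x512x3 uint8, blue, green, red); there is no depth.
- eyes.calibration(name): a dict with "camera_matrix" (3x3 intrinsics, pixels), "cam_to_world" (4x4, takes a point from camera to world coordinates); the wrist camera has in their place "hand_eye" (4x4, takes a point from camera to tool coordinates, whose origin is the TCP and whose axes are the tool frame's). Camera axes: x right, y up, looking along -z (the intrinsics and any distortion apply to the point x, -y, -z); pixel columns grow to the right and rows downward; lengths in m; the calibration is good to about 2 mm. A picture is of the moment at which its call begins: read the wrist's pose just before it. calibration takes no time and is no camera call.
- workorder.job_done(): hands the job in, once; it reports no verdict.
The state is a dict: "t": time; "q": joint angles; "qd": joint speeds; "joint_efforts": joint torques, N m; "eef_pos": TCP position; "ee_rot": TCP orientation; "force": force on the tool from outside, world axes, zero at the start; "moment": the same for the moment, N m; "width": finger opening in m.
Only numpy, scipy, OpenCV 4.12 (cv2) and the standard library are available. Lean on these libraries where they do the work, as an engineer would, in place of code of your own. Each camera call takes 0.05 s, during which the arm holds its last target. There are 200 camera calls.

## Working session

There is one attempt and no reset: what is moved stays moved. The work goes in short steps, Python scripts to look and compute and a shell command to move; the robot and the scene stay as the last step left them, time stands still between calls to the robot, and variables do not carry over. Pictures are saved under pics/ and viewed, about 8 in all and at most 12, crops included, and the job is handed in when it is done.

```bash
mkdir -p pics; cat > h.py <<'E'
import numpy as np,cv2,json
from station import status,eyes,workorder
from scipy.spatial.transform import Rotation as R
def c2w(name,s=None):
    c=eyes.calibration(name);K=np.array(c["camera_matrix"])
    if name!="wrist": return K,np.array(c["cam_to_world"]),c
    s=s or status.get_state();T=np.eye(4);T[:3,:3]=R.from_euler('xyz',s['ee_rot']).as_matrix();T[:3,3]=s['eef_pos']
    return K,T@np.array(c["hand_eye"]),c
def px2w(name,px,z,s=None):
    K,T,c=c2w(name,s);d=np.array(c.get('distortion',np.zeros(5)),float)
    out=[]
    for p in px:
        u=cv2.undistortPoints(np.array([[p]],float),K,d)[0,0]
        r=T[:3,:3]@np.array([u[0],-u[1],-1]);o=T[:3,3];out.append(o+r*(z-o[2])/r[2])
    return np.array(out)
def w2px(name,P,s=None):
    K,T,c=c2w(name,s);d=np.array(c.get('distortion',np.zeros(5)),float)
    p=(np.asarray(P)-T[:3,3])@T[:3,:3]*[1,-1,-1]
    return cv2.projectPoints(p.reshape(-1,1,3),np.zeros(3),np.zeros(3),K,d)[0][:,0]
E
python3 - <<'E'
from h import *
s=status.get_state();print(s)
for n in("top","scene","wrist"):
    print(n,eyes.calibration(n))
a=eyes.grab_frame("top");cv2.imwrite("pics/top0.png",a);b=eyes.grab_frame("scene");cv2.imwrite("pics/scene0.png",b)
cv2.imwrite("pics/top0b.png",cv2.resize(a,(800,600),interpolation=cv2.INTER_CUBIC))
E
```

```text
{'t': 0.0, 'q': array([-1.00688508e+00,  3.59384884e-01,  1.10705024e-02, -3.54416955e-04,
       -1.22412722e+00, -2.88108396e-01]), 'qd': array([-0.00021269, -0.00024116, -0.0001481 , -0.00173745,  0.00090669,
       -0.00049396]), 'joint_efforts': array([ 9.37901241e-04, -5.82718241e+01,  2.93059838e+01,  6.99734196e+00,
        6.71107948e-03, -2.29008247e-04]), 'eef_pos': array([ 0.18365972, -0.64901867,  0.2256283 ]), 'ee_rot': array([-3.14144456e+00, -1.67214083e-03,  1.84647836e+00]), 'force': array([ 0.07975963, -0.10439158,  0.59681906]), 'moment': array([0.0256253 , 0.04055285, 0.03592731]), 'width': 0.08770611030210362}
top {'camera_matrix': array([[409.51127834,   0.        , 265.1623492 ],
       [  0.        , 409.51127834, 193.79675839],
       [  0.        ,   0.        ,   1.        ]]), 'cam_to_world': array([[-0.01721953,  0.99726251, -0.07190945,  0.47711183],
       [-0.99956138, -0.01890307, -0.02279742, -0.05721357],
       [-0.02409433,  0.07148535,  0.99715059,  1.02488942],
       [ 0.        ,  0.        ,  0.        ,  1.        ]])}
scene {'camera_matrix
[... 252 characters left out ...]
66, -0.39629842,  0.80382962,  0.71629722],
       [ 0.00757842,  0.89522898,  0.44554196,  0.48451824],
       [ 0.        ,  0.        ,  0.        ,  1.        ]])}
wrist {'camera_matrix': array([[311.74748078,   0.        , 257.99515649],
       [  0.        , 311.74748078, 187.11679918],
       [  0.        ,   0.        ,   1.        ]]), 'hand_eye': array([[ 9.99999994e-01, -1.10011413e-04,  4.11501311e-07,
        -4.62066301e-04],
       [-1.06364552e-04, -9.67791837e-01, -2.51751761e-01,
        -6.66017050e-02],
       [ 2.80938145e-05,  2.51751759e-01, -9.67791843e-01,
        -1.57992889e-01],
       [ 0.00000000e+00,  0.00000000e+00,  0.00000000e+00,
         1.00000000e+00]])}
```

View pics/top0b.png

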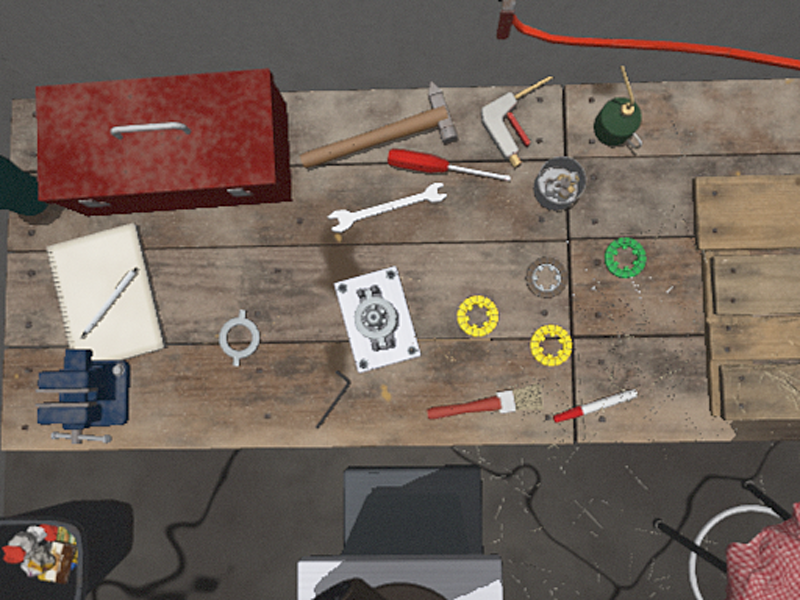

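The top view shows the brown disc at about (547,277) and the plate at (240,338), tabs near vertical. The clutch is at (376,318), with the yellow and green look-alikes elsewhere. I'll measure these next.

```bash
python3 - <<'E'
from h import *
k=512/800
print('disc',px2w("top",[(547*k,277*k)],.006))
print('plate',px2w("top",[(240*k,338*k),(242*k,311*k),(237*k,364*k)],.005))
print('clutch',px2w("top",[(376*k,317*k)],.07))
print('plate corners',px2w("top",[(335*k,283*k),(397*k,267*k),(421*k,354*k),(358*k,371*k)],.008))
a=cv2.imread("pics/top0.png")
out=[]
for c in((350,177),(153,216),(241,204)):
    out.append(cv2.resize(a[c[1]-40:c[1]+40,c[0]-32:c[0]+32],(264,330),interpolation=cv2.INTER_CUBIC))
cv2.imwrite("pics/crop0.png",np.hstack(out))
E
```

```text
disc [[ 0.58780519 -0.24608911  0.006     ]]
plate [[0.49941751 0.24648701 0.005     ]
 [0.54271097 0.24335389 0.005     ]
 [0.45799762 0.25121492 0.005     ]]
clutch [[0.5257716 0.0223267 0.07     ]]
plate corners [[ 0.58466451  0.09257616  0.008     ]
 [ 0.60844552 -0.00722443  0.008     ]
 [ 0.46894412 -0.04315461  0.008     ]
 [ 0.44378791  0.05717485  0.008     ]]
```

View pics/crop0.png

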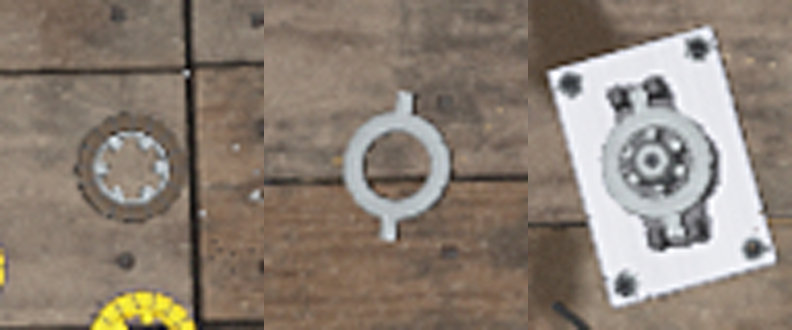

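The clutch yaw is about 0.25 rad at (0.526, 0.024), and the start yaw of 1.846 already suits it. The plate's tabs lie at about -0.09 rad. I'll move over the disc.

```bash
python3 -m jog '[[34,34,-9,0,0,0],[34,34,-9,0,0,0],[34,34,-9,0,0,0],[34,34,-10,0,0,0],[34,34,-10,0,0,0],[34,34,-10,0,0,0],[34,34,-10,0,0,0],[34,34,-11,0,0,0],[34,34,-11,0,0,0],[34,34,-11,0,0,0],[34,34,-11,0,0,0],[30,30,-11,0,0,0]]' 1
python3 - <<'E'
from h import *
s=status.get_state();print(s['t'],s['eef_pos'],s['ee_rot'])
a=eyes.grab_frame("wrist");cv2.imwrite("pics/w1.png",a)
print(w2px("wrist",[[.588,-.246,.006]],s))
E
```

```text
t: 1.3
eef_pos: [0.5886, -0.2362, 0.0984]
ee_rot: [-3.139, -0.004, 1.837]
force: [1.0, -0.4, 0.0]
width: 0.0875
1.3 [ 0.5885566  -0.23615416  0.09838264] [-3.13874267 -0.00378975  1.83691668]
[[246.83729935 185.49332295]]
```

View pics/w1.png

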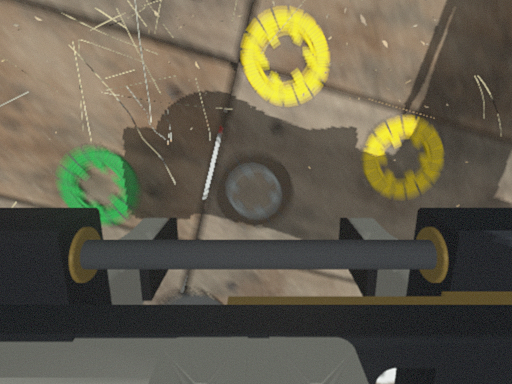

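The wrist view shows the disc at about (254,191) in shadow, between the yellow and green look-alikes. I'll unwarp it to a flat metric patch to measure its centre and tooth angle.

```bash
cat >> h.py <<'E'
def patch(img,name,c,z,s=None,half=.045,n=360):
    g=np.linspace(-half,half,n);X,Y=np.meshgrid(c[0]+g,c[1]-g)   # col=+x, row=-y
    m=w2px(name,np.stack([X.ravel(),Y.ravel(),np.full(X.size,z)],1),s).astype(np.float32).reshape(n,n,2)
    return cv2.remap(img,m[...,0],m[...,1],cv2.INTER_CUBIC)
E
python3 - <<'E'
from h import *
s=status.get_state()
a=cv2.imread("pics/w1.png")
c=px2w("wrist",[(254,191)],.006,s)[0];print(c)
p=patch(a,"wrist",c,.006,s)
p2=cv2.normalize(cv2.GaussianBlur(p,(0,0),1).clip(0,130),None,0,255,cv2.NORM_MINMAX)
b=cv2.imread("pics/top0.png");q=patch(b,"top",(.5878,-.2461),.006)
cv2.imwrite("pics/p1.png",np.hstack([p2,q]))
E
```

```text
[ 0.59387999 -0.23539048  0.006     ]
```

View pics/p1.png

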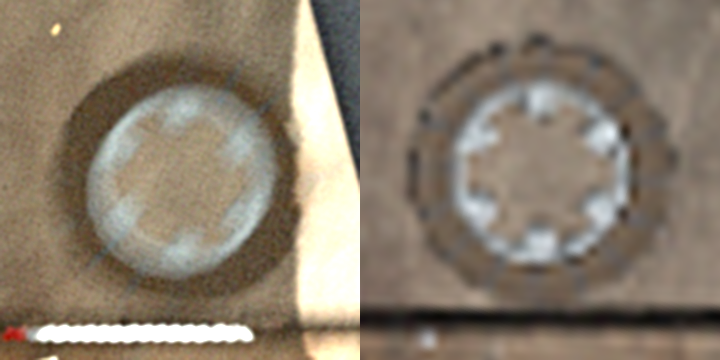

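```bash
python3 - <<'E'
from h import *
s=status.get_state();print(s['t'],s['eef_pos'],s['ee_rot'],np.abs(s['qd']).max())
a=eyes.grab_frame("wrist");cv2.imwrite("pics/w2.png",a)
s=status.get_state();print(s['eef_pos'])
# template: ring fit by searching centre in both views: mean brightness of metal ring 14..19.5..22 vs outside
def phase(p,r0=15.0,r1=18.5,half=.045,n=360):
    g=cv2.cvtColor(p,cv2.COLOR_BGR2GRAY).astype(float);k=(n-1)/2/(half*1000)
    th=np.deg2rad(np.arange(360));v=0
    for r in np.arange(r0,r1,.5):
        m=np.stack([(n-1)/2+r*k*np.cos(th),(n-1)/2-r*k*np.sin(th)],-1).astype(np.float32)
        v=v+cv2.remap(g.astype(np.float32),m[None,:,:,0],m[None,:,:,1],1)[0]
    f=np.fft.fft(v);return -np.angle(f[6],deg=True)/6%60,abs(f[:9])[1:].round()
b=cv2.imread("pics/top0.png")
for nm,im,c0,st in(("top",b,(.5878,-.2461),None),("wrist",a,(.5878,-.2461),s)):
    best=None
    for dx in np.arange(-.012,.013,.002):
        for dy in np.arange(-.012,.014,.002):
            c=(c0[0]+dx,c0[1]+dy);ph,f=phase(patch(im,nm,c,.006,st,n=180),n=180)
            sc=f[5]-f[0]-f[1]
            if best is None or sc>best[0]:best=(sc,c,ph,f)
    print(nm,best)
E
```

```text
1.35 [ 0.59203058 -0.23241051  0.09618704] [-3.13852501 -0.00431498  1.83951435] 0.10449846515030896
[ 0.58968107 -0.23424324  0.09664543]Traceback (most recent call last):
  File "<stdin>", line 18, in <module>
  File "<stdin>", line 11, in phase
IndexError: too many indices for array: array is 2-dimensional, but 3 were indexed
```

```bash
cat >> h.py <<'E'
def phase(p,r0=15.0,r1=18.5,half=.045):
    n=p.shape[0];g=cv2.cvtColor(p,cv2.COLOR_BGR2GRAY).astype(np.float32);k=(n-1)/2/(half*1000)
    th=np.deg2rad(np.arange(360));r=np.arange(r0,r1,.5)[:,None]
    v=cv2.remap(g,((n-1)/2+r*k*np.cos(th)).astype(np.float32),((n-1)/2-r*k*np.sin(th)).astype(np.float32),1).mean(0)
    f=np.fft.fft(v);return -np.angle(f[6],deg=True)/6%60,abs(f[:9]).round(),v
def find(im,nm,c0,z,st,r0=15.,r1=18.5,w=.012):
    best=None
    for dx in np.arange(-w,w+.001,.002):
        for dy in np.arange(-w,w+.001,.002):
            c=(c0[0]+dx,c0[1]+dy);ph,f,v=phase(patch(im,nm,c,z,st,n=140),r0,r1)
            sc=f[6]-f[1]-f[2]
            if best is None or sc>best[0]:best=(sc,c,ph,f)
    return best
E
python3 -m jog '[[0,-10,0,0,0,-0.02],[0,0,0,0,0,0],[0,0,0,0,0,0]]'
python3 - <<'E'
from h import *
s=status.get_state();print(s['t'],s['eef_pos'],s['ee_rot'],np.abs(s['qd']).max())
a=eyes.grab_frame("wrist");cv2.imwrite("pics/w2.png",a)
b=cv2.imread("pics/top0.png")
print(find(b,"top",(.5878,-.2461),.006,None))
print(find(a,"wrist",(.5878,-.2461),.006,s))
E
```

```text
t: 1.7
eef_pos: [0.5888, -0.2449, 0.0955]
ee_rot: [-3.135, -0.006, 1.82]
force: [0.0, -0.0, 0.4]
width: 0.0877
1.7 [ 0.58881826 -0.24489128  0.09548241] [-3.13454017 -0.00576225  1.81969101] 0.019126892672577566
(np.float32(4305.0), (np.float64(0.5878), np.float64(-0.2441)), np.float32(29.311905), array([54694.,   438.,   523.,   430.,   786.,  1011.,  5266.,  1564.,
         719.], dtype=float32))
(np.float32(1226.0), (np.float64(0.5898), np.float64(-0.2421)), np.float32(30.338419), array([34300.,   276.,   252.,    88.,   138.,   289.,  1754.,   144.,
         130.], dtype=float32))
```

```bash
cat >> h.py <<'E'
def level():
    s=status.get_state();z=R.from_euler('xyz',s['ee_rot']).as_matrix()[:,2];return np.cross(z,[0,0,-1]).round(4)
E
python3 -c "
from h import *
print(level())"
python3 -m jog '[[0,1,-20,0,0,0],[0,1,-20,0,0,0],[0,0,-15,0,0,0],[0,0,-10,0,0,0],[0,0,0,0,0,0],[0,0,0,0,0,0]]'
python3 - <<'E'
from h import *
s=status.get_state();print(s['t'],s['eef_pos'],s['ee_rot'],np.abs(s['qd']).max(),level())
a=eyes.grab_frame("wrist");cv2.imwrite("pics/w3.png",a)
r=find(a,"wrist",(.589,-.243),.006,s,w=.008);print(r)
cv2.imwrite("pics/w3b.png",np.hstack([a[60:330,60:450],cv2.resize(patch(a,"wrist",r[1],.006,s),(270,270))]))
E
```

```text
[-0.0038 -0.0081 -0.    ]
t: 2.35
eef_pos: [0.5872, -0.2483, 0.0325]
ee_rot: [-3.14, -0.003, 1.812]
force: [-0.1, -0.1, 0.4]
width: 0.0877
2.35 [ 0.58721814 -0.24829353  0.03247458] [-3.14019781 -0.00320984  1.81197103] 0.005762884905151136 [-0.0028 -0.0021 -0.    ]
(np.float32(-1237.0), (np.float64(0.583), np.float64(-0.243)), np.float32(4.2107215), array([33774.,   641.,  1145.,  1147.,   567.,   457.,   549.,   402.,
         439.], dtype=float32))
```

View pics/w3b.png

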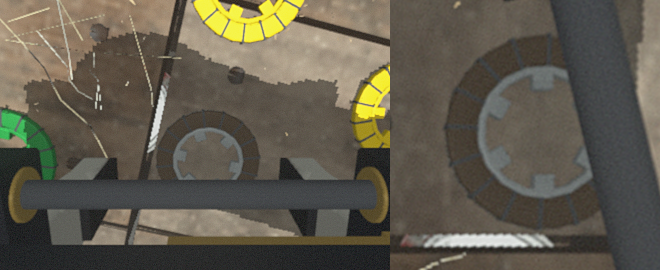

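The patch puts the disc centre near (0.589, -0.242), teeth at about 30°. I'll refine it from the unoccluded picture w2.

```bash
python3 - <<'E'
from h import *
s=dict(eef_pos=np.array([.58881826,-.24489128,.09548241]),ee_rot=[-3.13454017,-0.00576225,1.81969101])
a=cv2.imread("pics/w2.png")
for c in[(.589,-.242)]:
    best=[]
    for dx in np.arange(-.004,.0041,.0005):
        for dy in np.arange(-.004,.0041,.0005):
            p=patch(a,"wrist",(c[0]+dx,c[1]+dy),.006,s,n=140)
            ph,f,v=phase(p,15,18.5);_,_,v1=phase(p,19.6,22);_,_,v2=phase(p,24,27)
            best.append((np.min(v1-v2)+.3*(v1-v2).mean(),c[0]+dx,c[1]+dy,ph))
    for b in sorted(best)[-5:]:print(np.round(b,4))
E
```

```text
[48.4466  0.5895 -0.2425 30.4424]
[48.6284  0.5895 -0.2415 30.0987]
[50.8039  0.589  -0.2425 30.307 ]
[51.8514  0.589  -0.242  30.1419]
[52.9797  0.5895 -0.242  30.1907]
```

```bash
python3 -m jog '[[2,6,-10,-0.003,-0.002,0],[0,0,-10,0,0,0],[0,0,0,0,0,0],[0,0,0,0,0,0]]'
python3 -c "
from h import *
print(level())"
```

```text
t: 2.8
eef_pos: [0.5905, -0.2417, 0.0126]
ee_rot: [3.139, 0.002, 1.812]
force: [0.4, -0.0, 0.6]
width: 0.0875
[0.0009 0.0032 0.    ]
```

```bash
python3 -m jog '[[-1,0,-5,0,0.003,0],[0,0,-4,0,0,0],[0,0,0,0,0,0],[0,0,0,0,0,0]]'
python3 -m jog '[[0,0,0,0,0,0],[0,0,0,0,0,0],[0,0,0,0,0,0],[0,0,0,0,0,0],[0,0,0,0,0,0]]' 0.6 15
```

```text
t: 3.2
eef_pos: [0.5896, -0.2416, 0.0029]
ee_rot: [-3.141, 0.001, 1.813]
force: [1.1, 0.2, -1.1]
width: 0.0877
t: 3.7
eef_pos: [0.5898, -0.2418, 0.0033]
ee_rot: [3.141, 0.001, 1.812]
force: [0.3, 0.5, -0.1]
width: 0.065
```

```bash
python3 -m jog '[[0,0,15,0,0,0],[0,0,30,0,0,0],[0,35,25,0,0,0],[0,40,20,0,0,0],[0,40,18,0,0,0],[0,40,15,0,0,0],[0,40,10,0,0,0],[0,40,0,0,0,0],[0,35,0,0,0,0],[0,0,0,0,0,0],[0,0,0,0,0,0],[0,0,0,0,0,0]]'
python3 - <<'E'
from h import *
s=status.get_state();print(s['t'],s['eef_pos'],s['ee_rot'],np.abs(s['qd']).max(),level())
np.save("s4.npy",s,allow_pickle=True)
a=eyes.grab_frame("wrist");cv2.imwrite("pics/w4.png",a)
print(w2px("wrist",[[.526,.0235,.06]],s))
p=patch(a,"wrist",(.526,.0235),.06,s,half=.055,n=384)
cv2.imwrite("pics/w4b.png",np.hstack([a[:,64:464],p]))
E
```

```text
t: 4.9
eef_pos: [0.588, 0.038, 0.1539]
ee_rot: [3.132, -0.001, 1.811]
force: [-0.2, -0.0, -1.1]
width: 0.0645
4.9 [0.58801341 0.03804219 0.15389506] [ 3.13231833e+00 -1.08689293e-03  1.81113389e+00] 0.010583225122041387 [-0.0033  0.0087  0.    ]
[[259.23900707 108.70037475]]
```

View pics/w4b.png

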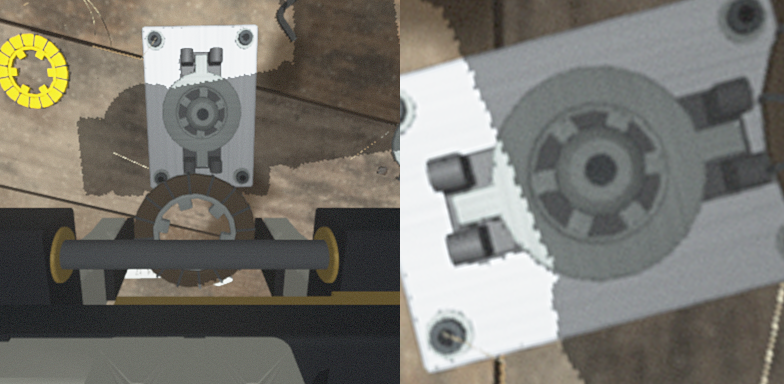

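The wrist patch clearly shows the hub spline (teeth and dark gaps, centre near (600,170) in the right panel), the drum prongs, and the held disc. I'll fit both numerically.

```bash
cat >> h.py <<'E'
def fine(a,s,c,z,score,w=.006,st=.0005,half=.045,nm="wrist"):
    best=[]
    for dx in np.arange(-w,w+1e-6,st):
        for dy in np.arange(-w,w+1e-6,st):
            p=patch(a,nm,(c[0]+dx,c[1]+dy),z,s,half=half,n=140);best.append((score(p),c[0]+dx,c[1]+dy))
    b=np.array(sorted(best)[-6:]);return b.mean(0),b.std(0)
E
cat > m4.py <<'E'
from h import *
s=np.load("s4.npy",allow_pickle=True).item();a=cv2.imread("pics/w4.png")
ring=lambda p,r0,r1:phase(p,r0,r1)[2]
# spline, z=.06: 6-fold symmetry
def sc(p):
    f=phase(p,14,17.5)[1];return f[6]-f[1]-f[2]-f[3]
m,sd=fine(a,s,(.528,.028),.06,sc);print('spline',m,sd);c=m[1:]
for r in((13.5,15),(15,16.5),(16.5,17.8)):
    ph,f,v=phase(patch(a,"wrist",c,.06,s),*r);print(r,ph,f[:9])
# fitted plate at .047, outer 66 in shadow vs baseplate: score edge on open +-y sides ; bore edge 21
def sb(p):
    d=ring(p,21.5,25)-ring(p,18.6,20.5);return d.min()+.3*d.mean()
print('plate bore',*fine(a,s,c,.047,sb))
# nose top: flat dark/bright? prongs symmetric about axis:
ca=(.588,.038)
zt=s['eef_pos'][2]-.0033+.006;print('zt',zt)
def sd_(p):
    v1,v2=ring(p,19.8,22),ring(p,24,27);i=np.arange(360);k=np.abs((i-195+180)%360-180)<100
    d=(v1-v2)[k];return d.min()+.3*d.mean()
m,sd=fine(a,s,ca,zt,sd_,w=.008);print('disc',m,sd)
ph,f,v=phase(patch(a,"wrist",m[1:],zt,s),15,18.5);print(ph,f)
pts=patch(a,"wrist",m[1:],zt,s);h=patch(a,"wrist",c,.06,s)
g=cv2.createCLAHE(3,(4,4))
for im in(pts,h):
    for r in(14.2,18,19.5,33):cv2.circle(im,(180,180),int(r*4),(0,0,255),1)
cv2.imwrite("pics/m4.png",np.hstack([pts,cv2.convertScaleAbs(h,alpha=1.6)]))
E
python3 m4.py
```

```text
spline [3.851e+03 5.280e-01 2.925e-02] [1.05612499e+02 4.08248290e-04 2.50000000e-04]
(13.5, 15) 9.263143 [34383.   792.   219.    40.   236.   135.  4301.   354.   117.]
(15, 16.5) 9.4212675 [3.4795e+04 2.8500e+02 4.5000e+01 2.6000e+01 6.7000e+01 1.0300e+02
 4.5630e+03 9.0000e+01 5.2000e+01]
(16.5, 17.8) 9.819439 [35057.   357.   335.   143.   224.   204.  3957.   602.    62.]
plate bore [-2.47440338  0.52558333  0.02775   ] [0.47006605 0.0017658  0.00135401]
zt 0.1565950575330137
disc [4.27365570e+01 5.86833333e-01 3.72500000e-02] [5.40647486e+00 2.35702260e-04 4.78713554e-04]
50.834023 [34975.  5556.  1029.   847.   669.   455.  1231.  1364.  1542.]
```

View pics/m4.png

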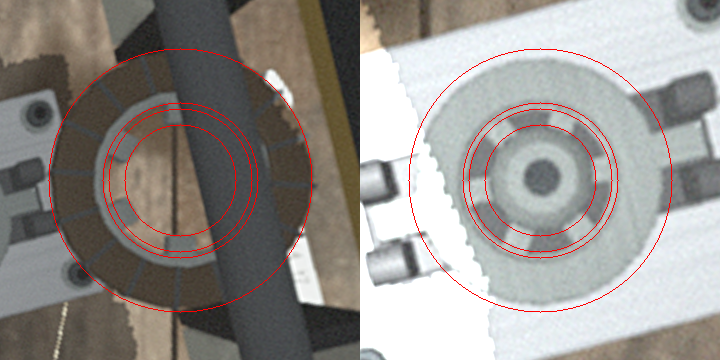

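```bash
python3 - <<'E'
from h import *
b=cv2.imread("pics/top0.png")
def sc(p):
    f=phase(p,14,17.5)[1];return f[6]-f[1]-f[2]-f[3]
print(fine(b,None,(.526,.025),.06,sc,nm="top"))
def s2(p):
    v=phase(p,28,31.5)[2]-phase(p,34,37)[2];v3=phase(p,23,31)[2]-phase(p,16,20)[2]
    return -phase(p,23,31.5)[2].std()+.2*v3.min()
print(fine(b,None,(.526,.025),.047,s2,nm="top"))
print(fine(b,None,(.5885,-.2435),.006,lambda p:(lambda f:f[6]-f[1]-f[2]-f[3])(phase(p,15,18.5)[1]),nm="top"))
q=patch(b,"top",(.528,.0255),.06,None);q2=patch(b,"top",(.526,.0245),.008,None,half=.08)
for im in(q,):
    for r in(12.5,18,):cv2.circle(im,(180,180),int(r*4),(0,0,255),1)
box=cv2.boxPoints(((180,180),(150*2.25,104*2.25),-14.2)).astype(int);cv2.polylines(q2,[box],True,(0,0,255),1)
cv2.imwrite("pics/q.png",np.hstack([q,q2]))
E
```

```text
(array([5.33033333e+03, 5.26916667e-01, 2.65833333e-02]), array([1.75189104e+02, 3.43592135e-04, 3.43592135e-04]))Traceback (most recent call last):
  File "<stdin>", line 9, in <module>
  File "h.py", line 43, in fine
    p=patch(a,nm,(c[0]+dx,c[1]+dy),z,s,half=half,n=140);best.append((score(p),c[0]+dx,c[1]+dy))
  File "h.py", line 22, in patch
    m=w2px(name,np.stack([X.ravel(),Y.ravel(),np.full(X.size,z)],1),s).astype(np.float32).reshape(n,n,2)
      ~~~~^^^^^^^^^^^^^^^^^^^^^^^^^^^^^^^^^^^^^^^^^^^^^^^^^^^^^^^^^^^^
  File "h.py", line 17, in w2px
    K,T,c=c2w(name,s);d=np.array(c.get('distortion',np.zeros(5)),float)
          ~~~^^^^^^^^
  File "h.py", line 5, in c2w
    c=eyes.calibration(name);K=np.array(c["camera_matrix"])
ValueError: time passes only in moves, steps and waits
```

```bash
sed -i 's/c=eyes.calibration(name);K/c=_cal(name);K/; s/^def c2w/from functools import lru_cache\n@lru_cache\ndef _cal(n): return eyes.calibration(n)\ndef c2w/' h.py
python3 -m jog '[[-20,-3,-10,-0.003,0.009,-0.125],[-20,-3,-15,0,0,-0.125],[-20,-3,-15,0,0,-0.125],[0,0,-15,0,0,0],[0,0,-5,0,0,0],[0,0,0,0,0,0],[0,0,0,0,0,0],[0,0,0,0,0,0]]'
python3 -c "
from h import *
print(level());s=status.get_state();print(s['force'],s['moment'],s['ee_rot'])"
```

```text
t: 5.75
eef_pos: [0.5271, 0.0212, 0.094]
ee_rot: [3.14, 0.002, 1.411]
force: [0.0, -0.1, -1.3]
width: 0.0649
[0.0019 0.0008 0.    ]
[ 0.04056421 -0.05619845 -1.32961456] [-0.03398554 -0.05023457  0.04987406] [3.14047284e+00 1.74265975e-03 1.41105098e+00]
```

```bash
python3 -m jog '[[1.4,7,-3,0.002,0.001,0.025],[0,0,-4,0,0,0],[0,0,0,0,0,0],[0,0,0,0,0,0]]'
python3 - <<'E'
from h import *
s=status.get_state();print(s['eef_pos'],s['ee_rot'],level())
a=eyes.grab_frame("wrist");b=eyes.grab_frame("scene")
cv2.imwrite("pics/w5.png",a)
uv=w2px("scene",[[.528,.028,.07]])[0].astype(int);print(uv)
y0,x0=max(uv[1]-60,0),uv[0]-80
cv2.imwrite("pics/s5.png",np.hstack([a[60:380,100:420],cv2.resize(b[y0:y0+120,x0:x0+160],(426,320),interpolation=cv2.INTER_CUBIC)]))
E
```

```text
t: 6.15
eef_pos: [0.5302, 0.0294, 0.0875]
ee_rot: [3.14, -0.001, 1.439]
force: [0.9, -0.1, -1.5]
width: 0.0647
[0.53016219 0.02941806 0.08753725] [ 3.13975743e+00 -1.28833381e-03  1.43916876e+00] [-0.001  0.002  0.   ]
[255 204]
```

View pics/s5.png

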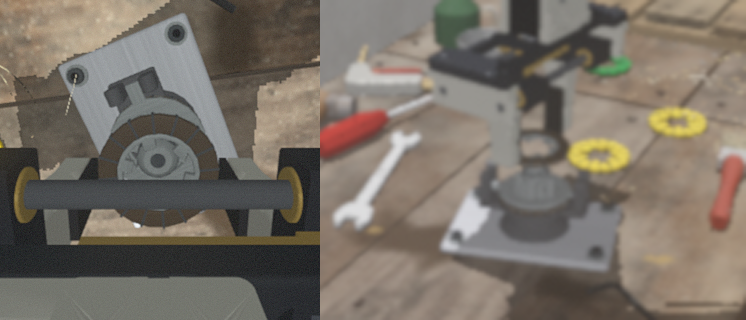

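The disc looks concentric over the nose. I'll lower it gently and watch the forces.

```bash
cat > st.py <<'E'
from h import *
s=status.get_state();c=R.from_euler('xyz',s['ee_rot'])
print('pos',(s['eef_pos']*1000).round(1),'yaw',s['ee_rot'][2].round(3),'F',s['force'].round(1),'M',s['moment'].round(2),'lev',level(),'w',round(s['width'],4),s['t'])
E
python3 -m jog '[[-1,0,-5,-0.001,0.002,0],[0,0,-4,0,0,0],[0,0,-4,0,0,0],[0,0,0,0,0,0],[0,0,0,0,0,0]]' >/dev/null; python3 st.py
python3 -m jog '[[0,0,-4,0,0,0],[0,0,0,0,0,0],[0,0,0,0,0,0]]' >/dev/null; python3 st.py
```

```text
pos [528.6  29.2  73.1] yaw 1.439 F [ 0.3  0.4 -0.9] M [-0.1   0.02  0.  ] lev [ 0.0002 -0.0008  0.    ] w 0.0648 6.75
pos [528.7  29.2  68.9] yaw 1.439 F [-0.5 -0.1 -1.4] M [-0.03 -0.04 -0.  ] lev [ 0.0002 -0.0006  0.    ] w 0.0646 7.05
```

```bash
python3 -m jog '[[0,0,-3.5,0,0,0],[0,0,0,0,0,0],[0,0,0,0,0,0]]' >/dev/null; python3 st.py
python3 -m jog '[[0,0,-2,0,0,0],[0,0,0,0,0,0]]' >/dev/null; python3 st.py
python3 -m jog '[[0,0,-1.5,0,0,0],[0,0,0,0,0,0]]' >/dev/null; python3 st.py
```

```text
pos [528.9  29.2  65.2] yaw 1.439 F [ 0.2 -1.  -0.8] M [-0.01 -0.05 -0.02] lev [ 0.0001 -0.0004  0.    ] w 0.0647 7.35
pos [528.9  29.2  63.1] yaw 1.439 F [-0.2  0.5 -1.6] M [-0.07 -0.01  0.01] lev [ 0.     -0.0002  0.    ] w 0.0647 7.55
pos [529.3  29.3  62.4] yaw 1.439 F [-0.1  1.   0.2] M [-0.09  0.21  0.  ] lev [0.0001 0.0006 0.    ] w 0.0649 7.75
```

```bash
python3 -m jog '[[0,0,-1.5,0,0,0],[0,0,0,0,0,0]]' >/dev/null; python3 st.py
python3 -m jog '[[0,0,-0.5,0,0,0.03],[0,0,-0.5,0,0,0],[0,0,0,0,0,0]]' >/dev/null; python3 st.py
python3 -m jog '[[0,0,-0.5,0,0,-0.05],[0,0,-0.5,0,0,0],[0,0,0,0,0,0]]' >/dev/null; python3 st.py
```

```text
pos [529.5  29.3  62.4] yaw 1.44 F [ 0.1 -0.9 -0.1] M [-0.02  0.02 -0.02] lev [0.0003 0.0015 0.    ] w 0.0646 7.95
pos [529.9  29.4  62.4] yaw 1.471 F [-2.8 -0.3  0.8] M [-0.01  0.34 -0.01] lev [0.     0.0028 0.    ] w 0.0648 8.25
pos [530.1  29.2  62.3] yaw 1.417 F [-1.5  0.7  1.6] M [0.18 0.59 0.03] lev [0.0005 0.0034 0.    ] w 0.0645 8.55
```

```bash
python3 -m jog '[[-1.5,0,1.5,0,0.003,0.02],[0,0,0,0,0,0]]' >/dev/null; python3 st.py
python3 -m jog '[[-1,0,0,0,0,0],[0,0,0,0,0,0]]' >/dev/null; python3 st.py
python3 -m jog '[[-1,0,0,0,0,0],[0,0,0,0,0,0]]' >/dev/null; python3 st.py
python3 -m jog '[[-1,0,0,0,0,0],[0,0,0,0,0,0]]' >/dev/null; python3 st.py
```

```text
pos [528.5  29.2  63.6] yaw 1.438 F [ 0.1  0.7 -0.9] M [-0.02 -0.06  0.02] lev [0.0004 0.0002 0.    ] w 0.0648 8.75
pos [527.3  29.2  63.1] yaw 1.438 F [-0.3  0.3 -1.1] M [-0.    0.    0.01] lev [ 0.0004 -0.0003  0.    ] w 0.0642 8.95
pos [526.6  29.3  63.1] yaw 1.438 F [ 0.2  0.2 -1.1] M [-0.12 -0.22  0.04] lev [0.0003 0.0003 0.    ] w 0.065 9.15
pos [526.5  29.5  63.3] yaw 1.438 F [ 1.6 -1.1 -0.9] M [-0.04 -0.3   0.02] lev [0.0001 0.0021 0.    ] w 0.0644 9.35
```

```bash
python3 -m jog '[[1.8,-1,0.3,0,-0.002,0],[0,-1,0,0,0,0],[0,0,0,0,0,0]]' >/dev/null; python3 st.py
python3 -m jog '[[0,-1,0,0,0,0],[0,0,0,0,0,0]]' >/dev/null; python3 st.py
python3 -m jog '[[0,2,0,0,0,0],[0,1.5,0,0,0,0],[0,0,0,0,0,0]]' >/dev/null; python3 st.py
python3 -m jog '[[0,1,0,0,0,0],[0,0,0,0,0,0]]' >/dev/null; python3 st.py
```

```text
pos [527.9  27.5  63.5] yaw 1.438 F [-0.   1.3 -1. ] M [ 0.38 -0.13  0.01] lev [-0.0002  0.0034  0.    ] w 0.0649 9.65
pos [528.1  27.4  63.5] yaw 1.438 F [ 0.2  1.6 -0.9] M [ 0.53  0.01 -0.03] lev [-0.0017  0.004   0.    ] w 0.0648 9.85
pos [527.3  30.4  63.3] yaw 1.438 F [-1.2 -0.3 -1.1] M [-0.04  0.02 -0.04] lev [-0.0005  0.0024  0.    ] w 0.0649 10.15
pos [527.1  30.8  63.2] yaw 1.438 F [ 0.3 -1.2 -1.2] M [-0.36 -0.31 -0.01] lev [0.0006 0.0018 0.    ] w 0.0646 10.35
```

```bash
python3 -m jog '[[1.2,-1.7,0,0,0.002,0],[0,0,-1.2,0,0,0],[0,0,-1,0,0,0],[0,0,0,0,0,0]]' >/dev/null; python3 st.py
python3 -m jog '[[0,0,-1,0,0,0.02],[0,0,-0.5,0,0,0.02],[0,0,0,0,0,0]]' >/dev/null; python3 st.py
```

```text
pos [528.7  29.1  62.4] yaw 1.438 F [-0.2 -0.6 -1.6] M [-0.   -0.01  0.  ] lev [0.0003 0.0004 0.    ] w 0.0645 10.75
pos [529.3  29.2  62.4] yaw 1.482 F [-0.   0.3 -0.1] M [-0.11  0.07  0.  ] lev [-0.      0.0021  0.    ] w 0.0647 11.05
```

```bash
python3 -m jog '[[-0.7,0,-0.7,0,-0.002,0.025],[-0.3,0,-0.7,0,-0.001,0.025],[-0.3,0,-0.7,0,-0.001,0.025],[0,0,0,0,0,0]]' >/dev/null; python3 st.py
python3 -m jog '[[-0.3,0,-0.5,0,-0.001,-0.06],[-0.3,0,-0.5,0,-0.001,-0.06],[-0.2,0,-0.5,0,-0.001,-0.03],[-0.2,0,-0.5,0,-0.001,-0.03],[0,0,0,0,0,0]]' >/dev/null; python3 st.py
python3 -m jog '[[-0.2,0,-0.5,0,-0.001,-0.03],[-0.2,0,-0.5,0,-0.001,-0.03],[0,0,0,0,0,0]]' >/dev/null; python3 st.py
```

```text
pos [530.   29.6  62.4] yaw 1.565 F [ 0.1 -1.   0.3] M [-0.11  0.41 -0.04] lev [-0.0011  0.0107  0.    ] w 0.0645 11.45
pos [530.2  29.   62.3] yaw 1.385 F [-1.   1.   2.4] M [0.1  0.52 0.06] lev [0.0025 0.0178 0.    ] w 0.0645 11.95
pos [530.3  28.6  62.3] yaw 1.326 F [-2.  -0.1  3.2] M [ 0.16  0.65 -0.  ] lev [0.0044 0.0208 0.    ] w 0.0651 12.25
```

```bash
python3 -m jog '[[-1,0.3,1.5,0.004,0.02,0.06],[-1,0.2,0,0,0,0.05],[0,0,0,0,0,0],[0,0,0,0,0,0]]' >/dev/null; python3 st.py
python3 - <<'E'
from h import *
s=status.get_state()
a=eyes.grab_frame("wrist");cv2.imwrite("pics/w6.png",a);np.save("s6.npy",s,allow_pickle=True)
p=patch(a,"wrist",(.5285,.0295),.066,s,half=.036,n=560)
cv2.imwrite("pics/w6b.png",cv2.convertScaleAbs(p,alpha=1.9))
E
```

```text
pos [527.5  29.3  62.4] yaw 1.441 F [ 0.8  0.7 -1.9] M [-0.01 -0.07  0.01] lev [-0.0007 -0.0009 -0.    ] w 0.0649 12.65
```

View pics/w6b.png

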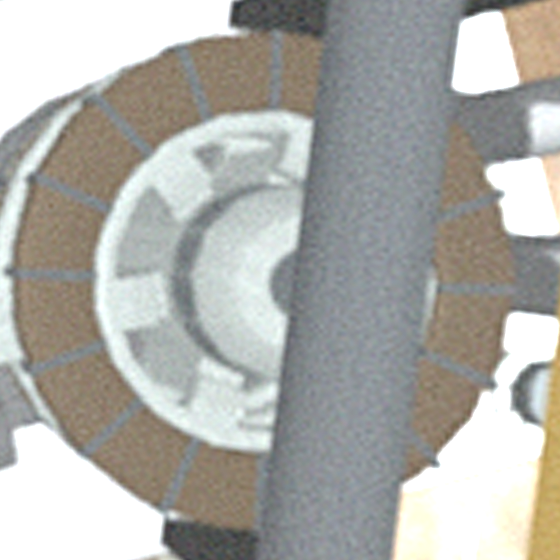

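The picture shows the disc teeth at about 7.5° (mod 60), directly over the hub teeth at 9.4°. I had aligned tooth on tooth, but the disc teeth must go in the gaps, at 39.4°. So I need +0.54 rad, to a yaw of about 1.985.

```bash
python3 -m jog '[[0.8,0.3,3,0,0,0.136],[0,0,0,0,0,0.136],[0,0,0,0,0,0.136],[0,0,0,0,0,0.136],[0,0,0,0,0,0],[0,0,0,0,0,0]]' >/dev/null; python3 st.py
```

```text
pos [527.6  29.5  64.3] yaw 1.997 F [ 0.9  0.7 -0.1] M [-0.01  0.04  0.01] lev [ 0.0007 -0.0023  0.    ] w 0.0644 13.3
```

```bash
python3 -m jog '[[0.7,0.1,-1,0.001,-0.002,-0.012],[0,0,-1.5,0,0,0],[0,0,0,0,0,0]]' >/dev/null; python3 st.py
python3 -m jog '[[0,0,-1,0,0,0],[0,0,-1,0,0,0],[0,0,0,0,0,0]]' >/dev/null; python3 st.py
```

```text
pos [528.3  29.6  61.5] yaw 1.976 F [-0.9  0.1 -0.8] M [-0.01  0.06  0.  ] lev [-0.0004 -0.0003 -0.    ] w 0.0652 13.6
pos [528.2  29.5  59.2] yaw 1.974 F [-0.9 -0.5 -0.9] M [ 0.02  0.02 -0.  ] lev [-0.0004 -0.0004 -0.    ] w 0.065 13.9
```

It dropped in without force. I'll go on down.

```bash
python3 -m jog '[[0,0,-2,0,0,0],[0,0,-2,0,0,0],[0,0,-1.5,0,0,0],[0,0,0,0,0,0]]' >/dev/null; python3 st.py
python3 -m jog '[[0,0,-1.5,0,0,0],[0,0,-1.5,0,0,0],[0,0,0,0,0,0]]' >/dev/null; python3 st.py
python3 -m jog '[[0,0,-1,0,0,0],[0,0,-1,0,0,0],[0,0,0,0,0,0]]' >/dev/null; python3 st.py
```

```text
pos [528.2  29.5  53.1] yaw 1.974 F [-0.5 -0.3 -0.9] M [0.02 0.05 0.04] lev [-0.0004 -0.0005 -0.    ] w 0.0651 14.3
pos [528.3  29.6  50.2] yaw 1.974 F [-1.1 -0.   1.2] M [ 0.    0.32 -0.01] lev [-0.0004 -0.0002 -0.    ] w 0.0647 14.6
pos [528.5  29.7  50.4] yaw 1.975 F [-0.4 -0.6 -0.7] M [ 0.03  0.03 -0.02] lev [-0.0002  0.0007  0.    ] w 0.0647 14.9
```

```bash
python3 -m jog '[[0,0,0,0,0,0],[0,0,0,0,0,0],[0,0,0,0,0,0],[0,0,0,0,0,0]]' 1; python3 st.py
python3 -m jog '[[0,0,20,0,0,0],[0,0,35,0,0,0],[40,10,35,0,0,-0.07],[25,5,10,0,0,-0.08],[0,0,0,0,0,0],[0,0,0,0,0,0],[0,0,0,0,0,0]]' >/dev/null; python3 st.py
python3 - <<'E'
from h import *
s=status.get_state()
a=eyes.grab_frame("wrist");cv2.imwrite("pics/w7.png",a);np.save("s7.npy",s,allow_pickle=True)
p=patch(a,"wrist",(.528,.029),.053,s,half=.055,n=384)
cv2.imwrite("pics/w7b.png",np.hstack([a[:,64:464],cv2.convertScaleAbs(p,alpha=1.5)]))
E
```

```text
t: 15.3
eef_pos: [0.529, 0.0298, 0.0504]
ee_rot: [3.14, 0.0, 1.975]
force: [0.7, 0.3, 0.1]
width: 0.0868
pos [529.   29.8  50.4] yaw 1.975 F [0.7 0.3 0.1] M [0.04 0.05 0.  ] lev [-0.0005  0.0017  0.    ] w 0.0868 15.3
pos [591.4  43.6 151.2] yaw 1.82 F [-0.7 -0.2  0.8] M [-0.07  0.04  0.05] lev [-0.0003 -0.0035 -0.    ] w 0.0877 16.0
```

View pics/w7b.png

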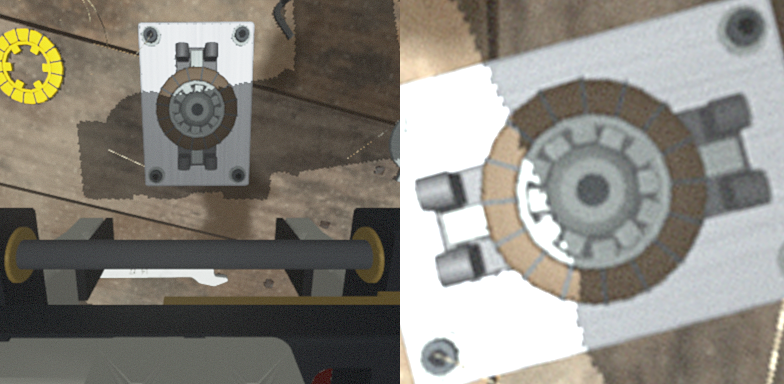

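The disc is meshed, flat and concentric: its teeth lie between the hub teeth and the clutch centre shows at about (592,190) in the patch. The prong tops give a clutch yaw of about 0.256. Next is the plate.

```bash
python3 -m jog '[[-16,36,-5,0,-0.003,-0.057],[-16,36,-10,0,0,-0.057],[-15,35,-10,0,0,-0.057],[-15,35,-10,0,0,-0.057],[-15,33,-10,0,0,-0.057],[-14,30,-8,0,0,-0.057],[0,0,0,0,0,0],[0,0,0,0,0,0],[0,0,0,0,0,0]]' >/dev/null; python3 st.py
cat > pl.py <<'E'
from h import *
s=status.get_state()
a=eyes.grab_frame("wrist");cv2.imwrite("pics/w8.png",a);np.save("s8.npy",s,allow_pickle=True)
def sc(p):
    v0,v1,v2=[phase(p,*r)[2] for r in((17,20),(22.5,31.5),(34.5,37))];d=v1-v0
    return np.median(d)+d.min()-2*v1.std()
m,sd=fine(a,s,(.501,.2485),.005,sc,st=.001,w=.01)
m,sd=fine(a,s,m[1:],.005,sc,st=.0005,w=.003);print(m,sd)
p=patch(a,"wrist",m[1:],.005,s,half=.055,n=440)
v=phase(p,37,43,half=.055)[2];x=np.arange(360)
for c in(-5,175):
    k=np.abs((x-c+180)%360-180)<20;w=v[k]-np.median(v[k]);w=w*(w>.4*w.max())
    print('tab',c+(w*((x[k]-c+180)%360-180)).sum()/w.sum(),w.max())
for r in(21,33,45):cv2.circle(p,(220,220),int(r*4),(0,0,255),1)
cv2.imwrite("pics/w8b.png",np.hstack([a[:,100:440],cv2.resize(p,(384,384))]))
E
python3 pl.py
```

```text
pos [488.6 249.6  91.4] yaw 1.468 F [-0.5 -0.6 -0.9] M [-0.08 -0.04  0.03] lev [ 0.0054 -0.0084  0.    ] w 0.0877 16.95
[-4.01665497  0.50291667  0.252     ] [0.24868875 0.00025    0.00040825]
tab -2.703899656852252 1.7089005
tab 173.0826518285251 46.28003
```

View pics/w8b.png

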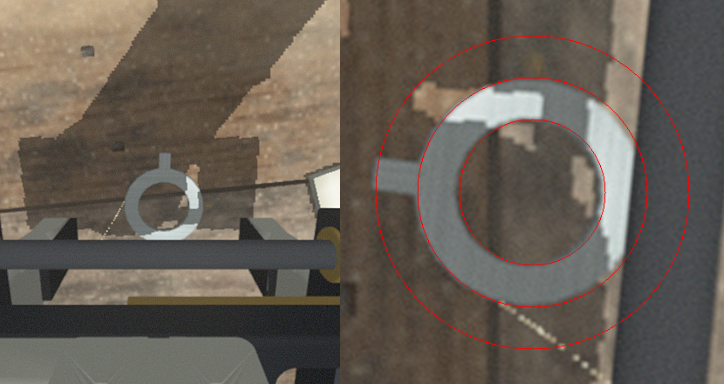

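The plate centre is at about (0.503, 0.252), and the circle overlay matches its bore and rim. The tab at (395,174) in the patch gives a yaw of about -0.12. I'll descend and grasp.

```bash
python3 -m jog '[[7,1.5,-20,0.005,-0.008,-0.015],[7.4,1,-20,0,0,0],[0,0,-20,0,0,0],[0,0,-10,0,0,0],[0,0,0,0,0,0],[0,0,0,0,0,0]]' >/dev/null; python3 st.py
```

```text
pos [506.8 247.8  21.9] yaw 1.447 F [0.4 0.4 0.4] M [-0.03 -0.03 -0.04] lev [-0.0025  0.0034  0.    ] w 0.0872 17.6
```

```bash
python3 -m jog '[[-3.8,4.2,-8,-0.003,0.003,0.006],[0,0,-5,0,0,0],[0,0,0,0,0,0],[0,0,0,0,0,0]]' >/dev/null; python3 st.py
```

```text
pos [503.7 253.3  10.2] yaw 1.454 F [0.7 0.3 0.2] M [-0.02 -0.04  0.04] lev [-0.0019  0.0029  0.    ] w 0.0879 18.0
```

```bash
python3 -m jog '[[-0.6,-1.2,-4,-0.002,0.003,0],[0,0,-4,0,0,0],[0,0,0,0,0,0],[0,0,0,0,0,0]]' >/dev/null; python3 st.py
python3 -m jog '[[0,0,0,0,0,0],[0,0,0,0,0,0],[0,0,0,0,0,0],[0,0,0,0,0,0],[0,0,0,0,0,0]]' 0.6 15 >/dev/null; python3 st.py
```

```text
pos [503.2 252.4   2. ] yaw 1.455 F [0.3 0.7 0. ] M [-0.02 -0.03 -0.05] lev [-0.0004  0.0003  0.    ] w 0.0876 18.4
pos [503.2 252.3   2.1] yaw 1.454 F [-0.  -0.2 -1. ] M [-0.09 -0.04  0.02] lev [-0.0005  0.0004  0.    ] w 0.0647 18.9
```

```bash
python3 -m jog '[[0,0,15,0,0,0],[0,0,35,0,0,0],[2,-10,35,0,0,0],[4,-40,20,0,0,0.1],[4,-43,5,0,0,0.1],[4,-43,0,0,0,0.1],[4,-43,0,0,0,0.076],[4,-40,0,0,0,0],[0,0,0,0,0,0],[0,0,0,0,0,0],[0,0,0,0,0,0]]' >/dev/null; python3 st.py
```

```text
pos [524.3  25.6 116.7] yaw 1.848 F [-0.7 -0.6 -1.2] M [ 0.02  0.05 -0.04] lev [0.0014 0.0046 0.    ] w 0.0646 20.0
```

```bash
python3 -m jog '[[4,4,-12,0.001,0.005,-0.018],[0,0,0,0,0,0],[0,0,0,0,0,0]]' >/dev/null; python3 st.py
python3 - <<'E'
from h import *
s=status.get_state();a=eyes.grab_frame("wrist");cv2.imwrite("pics/w9.png",a);np.save("s9.npy",s,allow_pickle=True)
zt=s['eef_pos'][2]-.002+.005
g=cv2.convertScaleAbs(patch(a,"wrist",(.490,.019),zt,s,half=.025,n=390),alpha=1.7)
h=cv2.convertScaleAbs(patch(a,"wrist",(.486,.018),.065,s,half=.025,n=390),alpha=1.7)
cv2.imwrite("pics/w9b.png",np.hstack([g,h]))
E
```

```text
pos [528.7  32.6 103.4] yaw 1.831 F [-0.1  0.4 -0.7] M [ 0.04 -0.03 -0.02] lev [ 0.0002 -0.001   0.    ] w 0.0646 20.3
```

View pics/w9b.png

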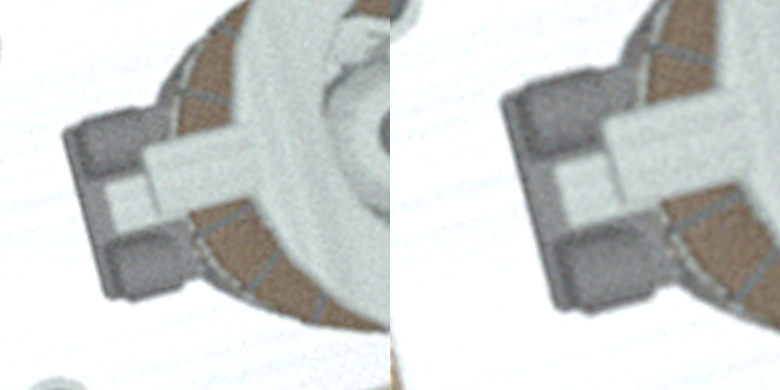

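The held plate's tab (155,182 in the left panel) points at the slot between the prongs in the right panel. It sits about 3 mm too far in +y. I'll correct that and lower.

```bash
python3 -m jog '[[-0.6,-3,-10,0,-0.001,-0.003],[0,0,-10,0,0,0],[0,0,-8,0,0,0],[0,0,0,0,0,0],[0,0,0,0,0,0]]' >/dev/null; python3 st.py
```

```text
pos [527.2  29.8  71.8] yaw 1.829 F [ 0.1  0.3 -0.4] M [-0.05 -0.02 -0.  ] lev [ 0.0009 -0.0018  0.    ] w 0.0649 20.85
```

```bash
python3 -m jog '[[0.7,-0.3,-2,0.001,-0.002,0],[0,0,-2,0,0,0],[0,0,0,0,0,0]]' >/dev/null; python3 st.py
python3 -m jog '[[0,0,-1.5,0,0,0],[0,0,-1.5,0,0,0],[0,0,0,0,0,0]]' >/dev/null; python3 st.py
```

```text
pos [528.3  29.4  67.9] yaw 1.829 F [-0.6  0.8 -0.8] M [0.03 0.04 0.  ] lev [-0.0005  0.0011  0.    ] w 0.065 21.15
pos [528.6  29.5  65.2] yaw 1.829 F [-1.   1.3  0.2] M [ 0.01 -0.02  0.04] lev [-0.0008  0.002   0.    ] w 0.0653 21.45
```

```bash
python3 -m jog '[[-0.3,0,-1.5,-0.001,0.001,0],[0,0,-1,0,0,0],[0,0,0,0,0,0]]' >/dev/null; python3 st.py
python3 -m jog '[[0,0,-1.5,0,0,0],[0,0,-1,0,0,0],[0,0,0,0,0,0]]' >/dev/null; python3 st.py
```

```text
pos [528.4  29.6  62.6] yaw 1.829 F [-0.2 -0.8  0. ] M [-0.01  0.02 -0.  ] lev [0.0002 0.0012 0.    ] w 0.0649 21.75
pos [528.3  29.6  59.8] yaw 1.829 F [ 0.   0.3 -1.2] M [-0.07  0.05 -0.02] lev [0.0002 0.0011 0.    ] w 0.0649 22.05
```

The tabs are in the slots and it is moving freely. I'll continue to the seat at about TCP 55.

```bash
python3 -m jog '[[0,0,-1.5,0,0,0],[0,0,-1.5,0,0,0],[0,0,0,0,0,0]]' >/dev/null; python3 st.py
python3 -m jog '[[0,0,-1,0,0,0],[0,0,-1,0,0,0],[0,0,-1,0,0,0],[0,0,0,0,0,0]]' >/dev/null; python3 st.py
```

```text
pos [528.4  29.6  56.6] yaw 1.829 F [-0.1  0.2 -1.5] M [ 0.04  0.01 -0.  ] lev [0.0002 0.0012 0.    ] w 0.0649 22.35
pos [528.6  29.7  55.3] yaw 1.83 F [-0.8 -0.  -1.3] M [ 0.04  0.04 -0.03] lev [0.0004 0.0021 0.    ] w 0.0646 22.75
```

```bash
python3 -m jog '[[0,0,0,0,0,0],[0,0,0,0,0,0],[0,0,0,0,0,0],[0,0,0,0,0,0]]' 1 >/dev/null; python3 st.py
python3 -m jog '[[0,0,20,0,0,0],[0,0,35,0,0,0],[40,10,35,0,0,0],[22,5,8,0,0,0],[0,0,0,0,0,0],[0,0,0,0,0,0],[0,0,0,0,0,0]]' >/dev/null; python3 st.py
cat > chk.py <<'E'
from h import *
s=status.get_state();a=eyes.grab_frame("wrist");cv2.imwrite("pics/w10.png",a)
sp=lambda p:(lambda f:f[6]-f[1]-f[2]-f[3])(phase(p,14,17.5)[1])
h,_=fine(a,s,(.528,.029),.06,sp);print('hub',h[1:])
# plate rim: contrast inside/outside on +-y sides, for several assumed heights -> same centre as hub?
g=cv2.cvtColor(a,cv2.COLOR_BGR2HSV)
p=patch(a,"wrist",h[1:],.058,s,half=.055,n=440);hs=cv2.cvtColor(p,cv2.COLOR_BGR2HSV)
yy,xx=np.mgrid[:440,:440];X,Y=(xx-219.5)/4,(219.5-yy)/4;r=np.hypot(X,Y)
for r0 in range(17,37,2):
    k=(r>=r0)&(r<r0+2);print(r0,'sat',hs[...,1][k].mean().round(),'val',hs[...,2][k].mean().round())
c,si=np.cos(.254),np.sin(.254);u,v=X*c+Y*si,-X*si+Y*c
val=hs[...,2].astype(float)
for sg in(1,-1):
    k=(sg*u>39)&(sg*u<44)
    print('slot side',sg,[int(val[k&(np.abs(v-q)<.75)].mean()) for q in range(-17,18,2)])
E
python3 chk.py
```

```text
pos [528.9  29.8  55.3] yaw 1.83 F [0.5 0.4 0.6] M [ 0.03  0.04 -0.  ] lev [0.0002 0.0027 0.    ] w 0.0863 23.15
pos [588.   43.5 153.8] yaw 1.829 F [ 0.5 -0.4  0.5] M [-0.04  0.07  0.05] lev [ 0.002  -0.0025  0.    ] w 0.0876 23.85
hub [0.52891667 0.02958333]
17 sat 13.0 val 106.0
19 sat 13.0 val 115.0
21 sat 13.0 val 118.0
23 sat 13.0 val 135.0
25 sat 13.0 val 136.0
27 sat 13.0 val 137.0
29 sat 13.0 val 136.0
31 sat 12.0 val 135.0
33 sat 10.0 val 145.0
35 sat 10.0 val 147.0
slot side 1 [133, 65, 69, 73, 69, 63, 83, 109, 107, 106, 106, 83, 60, 68, 72, 68, 65, 132]
slot side -1 [218, 89, 117, 131, 106, 75, 121, 204, 210, 206, 215, 87, 82, 111, 130, 111, 105, 236]
```

```bash
python3 -c "
from h import *
a=eyes.grab_frame('top');b=cv2.imread('pics/top0.png')
for n,c in dict(spanner=(248,132),hexkey=(213,256),brush=(310,258),tin=(358,117)).items():
    d=cv2.absdiff(a,b)[c[1]-25:c[1]+25,c[0]-45:c[0]+45].max(2);print(n,(d>60).mean().round(3))
print(status.get_state()['t'],workorder.job_done())"
```

```text
spanner 0.172
hexkey 0.022
brush 0.0
tin 0.0
the job is handed in; nothing more can be done
23.95 None
```

The friction disc and separator plate are both fitted on the clutch and released. I handed the job in at 23.95 s, clear of the clutch; no verdict is reported.

- **Disc:** My first try put its teeth on top of the hub teeth, with only a few newtons of contact. A close picture showed this, so I backed off, turned it about 32° and it dropped in freely. The tool height puts its underside about 48 mm up. That is within the 45.5–48.5 mm limits, though nearer the top than the nominal 47 mm. After release it looked flat, meshed and concentric.
- **Plate:** Both tabs went down the slots with almost no force and it stopped with its underside at about 53.2 mm. The last wrist picture shows an even grey ring centred on the hub, with something bright centred in both slots. I had used my 12 picture views, so this was checked by numbers only, and the older plate's tabs could look similar.
- **Tools left alone:** Before/after top pictures match for the brush and tin. There are changes around the spanner (17% of the patch) and slight ones at the hex key (2%). I put these down to the arm and its shadow, but did not check further. I kept the gripper clear of both, and the force readings showed no contact there.

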